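Hang the last two sample jars on the balance bar

TASK

Two small sample jars with hook hangers stand on the bench: hang them on the free outer ends of the pivoting bar, one on the left and one on the right, each pushed out against its end collar, so that the bar ends up level. Let the bar take each jar's weight gradually and push only lightly (under 20 N) on bar and collars: the bar must never be jerked, let drop, or tipped over towards its stops. Leave the tall jar, which is too heavy for the bar, and the other things on the bench where they are.

Things in the scene. Friction and masses are not known exactly. Their poses are not given: they have to be found in the camera images.
- jar_a: One of two identical small capped sample jars (white, grey lid, 42 mm across, lid top at 50 mm, about 0.30 kg) with a steel strap hanger fixed on its lid; it stands on the bench. Origin: centre of the underside, z up. At the very top is a flat grip tab, 10 mm thick along x, 24 mm wide along y, from z = 121 to 161 mm: pinch it from above across x, near z = 142 mm.
- jar_b: One of two identical small capped sample jars (white, grey lid, 42 mm across, lid top at 50 mm, about 0.30 kg) with a steel strap hanger fixed on its lid; it stands on the bench. Origin: centre of the underside, z up. At the very top is a flat grip tab, 10 mm thick along x, 24 mm wide along y, from z = 121 to 161 mm: pinch it from above across x, near z = 142 mm.
- jar_a_hook (a point): Seat of a small jar's hook, 100 mm above the underside on the jar's axis: the bar's axis lies here when hung. The 10 mm wide strap forms an inverted V, 30 mm wide inside, between a stem (x = -17 mm, rising from the lid) and a short lip (x = +17 mm, lower end at jar z = 86 mm). The bar enters from the jar's +x through the 36 mm gap between lip and lid, then the jar is lowered.
- jar_b_hook (a point): Seat of a small jar's hook, 100 mm above the underside on the jar's axis: the bar's axis lies here when hung. The 10 mm wide strap forms an inverted V, 30 mm wide inside, between a stem (x = -17 mm, rising from the lid) and a short lip (x = +17 mm, lower end at jar z = 86 mm). The bar enters from the jar's +x through the 36 mm gap between lip and lid, then the jar is lowered.
- stand: Balance stand, fixed to the bench, with a 10 mm round aluminium bar pivoted 210 mm above the bench. Origin: on the bench straight below the pivot. The level bar runs along the stand's y (+y end is 'left'); -x faces the robot, jars go on from there with their +x along the stand's +x. Base plate 14 mm high, x from -40 to +90, y +-90 mm; 18 mm post behind the bar at x = 36 mm, up to 230 mm.
- bar (a joint): Tilt of the bar about the stand's x (rad): 0 level, positive with the left (+y) end up, stops at +-0.42. A pivot spring (2.1 N m/rad, light damping) holds it near level; one small jar at a collar tips it about 0.2 rad (that end sinks some 28 mm), a second at the other end levels it. Two small jars already hang for good 60 mm left and right of the pivot. Safe: under 0.34 rad, under 0.8 rad/s.
- left_stop (a point): Point on the bar's axis at the inner face of the left end collar (white disc 28 mm across, 8 mm thick), 150 mm from the pivot; moves with the bar; axes as the stand's when the bar is level. A jar touching the collar has its hook point 5 mm inboard of here.
- right_stop (a point): The same point at the right end collar, 150 mm from the pivot on the -y side; a touching jar has its hook point 5 mm inboard.
- tall_jar: Heavier tall jar (42 mm across, 95 mm high, 206 mm high with its hanger) of the same make; a bystander. Origin: centre of its underside.
- sample_cup: Empty clear sample cup, 44 mm across, 45 mm high; a bystander. Origin: centre of its underside.
- reagent_jar: Brown reagent jar, 46 mm across, 65 mm high; a bystander. Origin: centre of its underside.
Not all that is in view belongs to the job. Leave any blue, red or yellow look-alike of the jar_a alone.

How it is judged (in metres and radians):
On the way:
1. one small jar hangs on the bar against an end collar, let go of (((x of jar_a_hook in the frame of left_stop between -0.006 and 0.006 m and z of jar_a_hook in the frame of left_stop between -0.006 and 0.006 m and angle between jar_a's own z axis and vertical below 0.25 rad and y of jar_a_hook in the frame of left_stop between -0.008 and -0.002 m and not (contact force between the fingers and jar_a above 0.05 N)) or (x of jar_a_hook in the frame of right_stop between -0.006 and 0.006 m and z of jar_a_hook in the frame of right_stop between -0.006 and 0.006 m and angle between jar_a's own z axis and vertical below 0.25 rad and y of jar_a_hook in the frame of right_stop between 0.002 and 0.008 m and not (contact force between the fingers and jar_a above 0.05 N)) or (x of jar_b_hook in the frame of left_stop between -0.006 and 0.006 m and z of jar_b_hook in the frame of left_stop between -0.006 and 0.006 m and angle between jar_b's own z axis and vertical below 0.25 rad and y of jar_b_hook in the frame of left_stop between -0.008 and -0.002 m and not (contact force between the fingers and jar_b above 0.05 N)) or (x of jar_b_hook in the frame of right_stop between -0.006 and 0.006 m and z of jar_b_hook in the frame of right_stop between -0.006 and 0.006 m and angle between jar_b's own z axis and vertical below 0.25 rad and y of jar_b_hook in the frame of right_stop between 0.002 and 0.008 m and not (contact force between the fingers and jar_b above 0.05 N)))), for 0.2 s.
At the end, for the whole second after the job is handed in: One small jar hangs at the left and the other at the right end collar: hook point within 6 mm of the bar's axis, no more than 3 mm short of touching the collar, jar within 0.25 rad of upright; the bar within 0.09 rad of level; bar and jars at rest (((x of jar_a_hook in the frame of left_stop between -0.006 and 0.006 m and z of jar_a_hook in the frame of left_stop between -0.006 and 0.006 m and angle between each of jar_a, jar_b's own z axis and vertical below 0.25 rad and y of jar_a_hook in the frame of left_stop between -0.008 and -0.002 m and x of jar_b_hook in the frame of right_stop between -0.006 and 0.006 m and z of jar_b_hook in the frame of right_stop between -0.006 and 0.006 m and y of jar_b_hook in the frame of right_stop between 0.002 and 0.008 m) or (x of jar_b_hook in the frame of left_stop between -0.006 and 0.006 m and z of jar_b_hook in the frame of left_stop between -0.006 and 0.006 m and angle between each of jar_b, jar_a's own z axis and vertical below 0.25 rad and y of jar_b_hook in the frame of left_stop between -0.008 and -0.002 m and x of jar_a_hook in the frame of right_stop between -0.006 and 0.006 m and z of jar_a_hook in the frame of right_stop between -0.006 and 0.006 m and y of jar_a_hook in the frame of right_stop between 0.002 and 0.008 m)) and value of joint bar between -0.09 and 0.09 rad and velocity of joint bar between -0.1 and 0.1 rad/s and linear speed of each of jar_a, jar_b below 0.03 m/s).
It fails at once if the bar tips by more than 0.34 rad (value of joint bar above 0.34 rad or value of joint bar below -0.34 rad).
It fails at once if the bar is jerked or let drop (turns faster than 0.8 rad/s) (velocity of joint bar above 0.8 rad/s or velocity of joint bar below -0.8 rad/s).
It fails at once if a small jar presses on the bar or stand with more than 20 N (contact force between any of jar_a, jar_b and stand above 20 N).
It fails at once if the tall jar, sample cup or reagent jar is moved by more than 30 mm (distance of any of tall_jar, sample_cup, reagent_jar from where it was at the start of the episode above 0.03 m).
It also fails if it takes over 72 s, if anything falls off the work surface, if the arm or the gripper's body presses on something with over 40 N, if the wrist force passes 120 N, or if a joint passes its speed limit or range.

ROBOT

A 7-joint arm with a two-finger parallel gripper is mounted at the origin on the work surface. World frame = base frame: x ahead of the robot, y to its left, z up, the work surface at z = 0. Lengths are in m, angles in degrees, forces in N, time in s.
With the tool pointing down it reaches from about 0.4 to 0.85 m from the base axis. Payload 4.5 kg.
Tool frame: the origin (TCP) lies midway between the tips of the shut fingers; the grasp point (between the pads) lies 19 mm behind it (ctrl.tcp_to_grasp is the distance from the TCP to the grasp point, in m); z points along the fingers, y is the line along which they close (so a half turn about z gives the same grasp; the last joint's range is limited). The gripper opens to 88 mm and grips with 3 to 60 N. Pads are 18 mm wide; open, the fingers measure 123 mm over their backs; the gripper's body (75 mm by 187 mm) begins 45 mm behind the grasp point.
Start: joints at [79.114, 39.483, -11.15, 89.685, 9.013, 51.709, -12.324], TCP at [0.139, -0.609, 0.239] pointing down, gripper open.
Joint ranges: [-172.22, 172.22], [-26.19, 119.32], [-84.43, 86.54], [7.71, 146.69], [-57.33, 237.33], [2.42, 119.75], [-152.13, 152.13]. Speed limits (degrees/s): [147.25, 147.25, 180, 180, 180, 180, 180].

INTERFACE

Orientations are given as [roll, pitch, yaw] about the fixed x, y, z axes, in that order (R = Rz(yaw) Ry(pitch) Rx(roll)).
In Python, from workcell import ctrl gives the robot as it stands. The module is installed in compiled form; this text tells all that it offers.
- The arm moves only by the tool carry_out, never from a script. Its argument "rows" is a list of rows, each a list of 6 numbers: the shift along the tool's x, y, z in m, then the turn, a rotation vector about the tool's x, y, z in rad. A call has 1 to 12 rows; each row is the pose to reach, as a shift and turn from the pose commanded when the call began, along the tool's axes at that moment; what a row does not reach only later rows make up. A row lasts 1/12 s, in which the tool goes at most 41.7 mm and 7.16 degrees, less where a joint would pass 70% of its speed; a pose out of reach is approached as far as the arm can. A call with a gripper value outside its range is refused whole. "gripper" is the closure, from 0 (fully open) to 1 (shut), set as the call begins (left out, the last holds). The fingers move at their own pace and stop on an object; the grip force is fixed at half the most. Time passes only in rows, so rows that repeat a pose let the fingers close. It gives the time, the measured TCP pose, the force, the opening and the grip force at its end, in the units of the state.
- ctrl.observe(): the state, without advancing time (a new reading comes with each control period).
- ctrl.get_image(name): name is "scene" or "top" or "wrist"; returns (picture, depth): 384x512x3 uint8, red, green, blue; 384x512 float32, m along the optical axis (not along the pixel's ray), 0 where there is no reading.
- ctrl.camera_model(name): a dict with "camera_matrix" (3x3 intrinsics, pixels), "R" (3x3) and "t" (3): a world point X has camera coordinates R X + t; the wrist camera has in their place "mount" (4x4, takes a point from camera to tool coordinates, whose origin is the TCP and whose axes are the flange's). Camera axes: x right, y down, z forward; pixel columns grow to the right and rows downward; lengths in m; the calibration is good to about 2 mm. A picture is of the moment at which its call begins: read the wrist's pose just before it. camera_model takes no time and is no camera call.
- ctrl.close_job(): hands the job in; it is judged then, once.
The state is a dict: "time": time; "qpos": joint angles; "qd": joint speeds; "tau": joint torques, N m; "tool_pos": TCP position; "tcp_rot": TCP orientation; "force": force on the tool from outside, world axes, zero at the start; "torque": the same for the moment, N m; "opening": finger opening in m; "gripper_force": force on a finger pad.
Only numpy, scipy, OpenCV 4.12 (cv2) and the standard library are available. Lean on these libraries where they do the work, as an engineer would, in place of code of your own. Each camera call takes 0.05 s, during which the arm holds its last target. There are 200 camera calls.

## Working session

There is one attempt and no reset: what is moved stays moved. The work goes in short steps, Python scripts to look and compute and a tool call to move; the robot and the scene stay as the last step left them, time stands still between calls to the robot, and variables do not carry over. Pictures are saved under pics/ and viewed, at most 10 in all, crops included, and the job is handed in when it is done.

Besides the shell and the picture viewer there is one more tool, called after "Request:" as name(argument=value, ...), one argument or row to a line, values as JSON. carry_out: Moves the arm, as the interface text tells. Its arguments: {"type":"object","properties":{"rows":{"type":"array"},"gripper":{"type":"number"}},"required":["rows"]}

```bash
mkdir -p pics; python3 - <<'E'
from workcell import ctrl
import cv2,numpy as np
print(ctrl.observe(), ctrl.tcp_to_grasp)
for n in("scene","top"):
    im,d=ctrl.get_image(n); np.savez(f"{n}0.npz",im=im,d=d)
    cv2.imwrite(f"pics/{n}0.png",im[:,:,::-1])
    print(n,ctrl.camera_model(n))
print(ctrl.camera_model("wrist"))
E
```

```text
{'time': 0.0, 'qpos': array([ 79.11403236,  39.53049782, -11.14440097,  89.74421787,
         9.01199917,  51.71054297, -12.32446688]), 'qd': array([ 0.04148775,  0.01242672, -0.00048419,  0.0122983 , -0.01206353,
        0.07954306,  0.01599987]), 'tau': array([ 2.19483136e-04, -5.27564371e+01, -1.26675982e+00, -1.53428060e+01,
       -5.26561635e-02,  6.37103309e-03,  1.78696323e-04]), 'tool_pos': array([ 0.13851663, -0.60881098,  0.23794214]), 'tcp_rot': array([-1.79896805e+02,  7.72588052e-03,  1.28264587e+01]), 'force': array([ 0.32774   , -0.54105847,  0.78709743]), 'torque': array([ 0.00266735, -0.00505656,  0.03110939]), 'gripper_force': 0.0, 'opening': 0.08830664750989178} 0.0187
scene {'camera_matrix': array([[482.85411952,   0.        , 258.15622498],
       [  0.        , 482.85411952, 190.1315697 ],
       [  0.        ,   0.        ,   1.        ]]), 'R': array([[-0.71289907,  0.70126232, -0.00246296],
       [ 0.52654779,  0.53295904, -0.6623459 ],
       [-0.46316556, -0.47348264, -0.74919413]]), 't': array([ 0.33753427, -0.18299969,  1.30334457])}
top {'camera_matrix
[... 182 characters left out ...]
, -0.99975931,  0.0039231 ],
       [-0.98602972,  0.02064053, -0.16528569],
       [ 0.16516493, -0.00743608, -0.98623793]]), 't': array([0.00859116, 0.53213273, 0.92205218])}
{'camera_matrix': array([[310.80683933,   0.        , 259.0402803 ],
       [  0.        , 310.80683933, 189.56491134],
       [  0.        ,   0.        ,   1.        ]]), 'mount': array([[ 1.86068538e-04, -9.48856984e-01, -3.15706176e-01,
         8.13507432e-02],
       [ 9.99999942e-01,  8.67516093e-05,  3.28639935e-04,
         3.86501017e-04],
       [-2.84444279e-04, -3.15706219e-01,  9.48856945e-01,
        -1.46895949e-01],
       [ 0.00000000e+00,  0.00000000e+00,  0.00000000e+00,
         1.00000000e+00]])}
```

View pics/scene0.png

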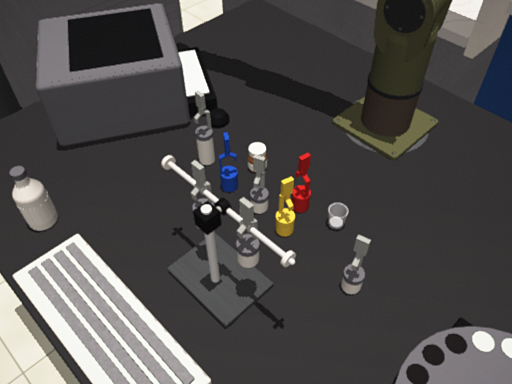

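View pics/top0.png

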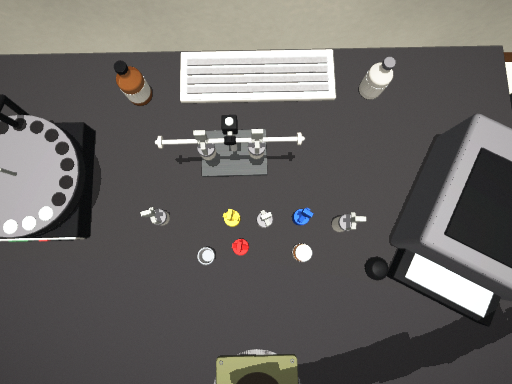

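The scene view shows the two small white jars at (353,278) and (260,200), and the tall one at (205,145). The stand's pivot is at (207,212), with collars at (168,162) and (288,258). In the top view the small jars are at (160,216) and (264,218), the tall jar at (345,222), and the collars at (159,142) and (300,139).

```bash
cat > h.py <<'E'
import numpy as np,cv2
from workcell import ctrl
def cloud(n,im,d,T=None):
    m=ctrl.camera_model(n);K=m["camera_matrix"]
    v,u=np.mgrid[:384,:512]
    P=np.stack([(u-K[0,2])/K[0,0]*d,(v-K[1,2])/K[1,1]*d,d],-1)
    if n=="wrist":
        M=T@m["mount"]; return P@M[:3,:3].T+M[:3,3]
    return (P-m["t"])@m["R"]
E
python3 - <<'E'
from h import *
for n,boxes in (("top",dict(A=(135,200,185,235),B=(250,205,280,235),T=(325,205,370,240),bar=(150,125,310,150))),("scene",dict(A=(335,230,375,300),B=(245,150,275,220),T=(190,85,220,170),bar=(155,150,300,270)))):
    z=np.load(n+"0.npz");im=z["im"];d=z["d"];W=cloud(n,im,d);hsv=cv2.cvtColor(im,cv2.COLOR_RGB2HSV)
    tb=W[(d>0)]; print(n,"median z",np.median(tb[:,2]))
    for k,(a,b,c,e) in boxes.items():
        w=W[b:e,a:c].reshape(-1,3);h=hsv[b:e,a:c].reshape(-1,3);g=(h[:,1]<60)&(h[:,2]>60)
        w=w[g]
        for lo,hi in ((.02,.045),(.045,.06),(.06,.085),(.085,.12),(.122,.15),(.15,.17),(.17,.2),(.2,.22),(.22,.3)):
            q=w[(w[:,2]>lo)&(w[:,2]<hi)]
            if len(q)>5: print(k,lo,len(q),np.median(q,0).round(4),"min",q.min(0).round(3),"max",q.max(0).round(3))
for n in("top","scene"):
    z=np.load(n+"0.npz");im=z["im"]
    if n=="top": cr=[im[200:235,135:185],im[200:235,245:295],im[120:155,150:200],im[120:155,262:312]]
    else: cr=[im[230:300,325:425][:,:],im[150:220,215:315]]
    cr=[cv2.resize(c,(400,280),interpolation=cv2.INTER_CUBIC) for c in cr]
    o=np.vstack([np.hstack(cr[i:i+2]) for i in range(0,len(cr),2)])
    globals()[n]=o
cv2.imwrite("pics/crop.png",cv2.resize(np.vstack([top[:280],scene]),(800,560))[:,:,::-1])
E
```

```text
top median z 0.0004290959083412306
A 0.02 26 [0.454  0.2301 0.0303] min [0.439 0.226 0.021] max [0.476 0.243 0.045]
A 0.045 141 [0.4594 0.2413 0.0502] min [0.439 0.227 0.045] max [0.478 0.267 0.058]
A 0.06 9 [0.4418 0.2386 0.0711] min [0.44  0.237 0.063] max [0.445 0.246 0.081]
A 0.085 49 [0.4499 0.2451 0.1024] min [0.441 0.237 0.087] max [0.478 0.256 0.119]
A 0.122 29 [0.456  0.2388 0.1376] min [0.451 0.234 0.125] max [0.467 0.256 0.149]
A 0.15 58 [0.459  0.2456 0.1608] min [0.452 0.235 0.152] max [0.466 0.258 0.166]
B 0.045 105 [ 0.4412 -0.0223  0.0499] min [ 0.427 -0.049  0.046] max [ 0.467 -0.01   0.058]
B 0.085 45 [ 0.439  -0.0306  0.1023] min [ 0.428 -0.038  0.093] max [ 0.465 -0.019  0.118]
B 0.122 9 [ 0.4413 -0.0249  0.1336] min [ 0.438 -0.037  0.124] max [ 0.444 -0.018  0.15 ]
B 0.15 50 [ 0.4462 -0.0289  0.1608] min [ 0.438 -0.04   0.154] max [ 0.453 -0.017  0.165]
T 0.02 31 [ 0.4269 -0.2138  0.0322] min [ 0.412 -0.23   0.022] max [ 0.448 -0.211  0.044]
T 0.045 19 [ 0.4288 -0.2141  0.0536] min [ 0.413 -0.224  0.046] max [ 0.45  -0.211  0.059]
T 0.06 31 [ 0.4256 -0.2133  0.07
[... 3178 characters left out ...]
 0.045 274 [ 0.4444 -0.0272  0.0488] min [ 0.349 -0.226  0.045] max [0.655 0.062 0.06 ]
bar 0.06 171 [ 0.4308 -0.0313  0.0654] min [ 0.35  -0.127  0.06 ] max [0.655 0.064 0.085]
bar 0.085 258 [0.6248 0.0579 0.1058] min [ 0.428 -0.124  0.085] max [0.657 0.134 0.12 ]
bar 0.122 372 [0.6215 0.0618 0.136 ] min [ 0.436 -0.033  0.122] max [0.656 0.134 0.15 ]
bar 0.15 609 [0.6106 0.1039 0.159 ] min [ 0.436 -0.036  0.15 ] max [0.656 0.134 0.17 ]
bar 0.17 88 [0.627  0.0617 0.1947] min [ 0.59  -0.099  0.171] max [0.664 0.211 0.2  ]
bar 0.2 1192 [0.6133 0.0811 0.2127] min [ 0.591 -0.104  0.2  ] max [0.63  0.219 0.22 ]
bar 0.22 751 [0.6148 0.0599 0.2455] min [ 0.601 -0.104  0.22 ] max [0.656 0.212 0.273]
```

View pics/crop.png

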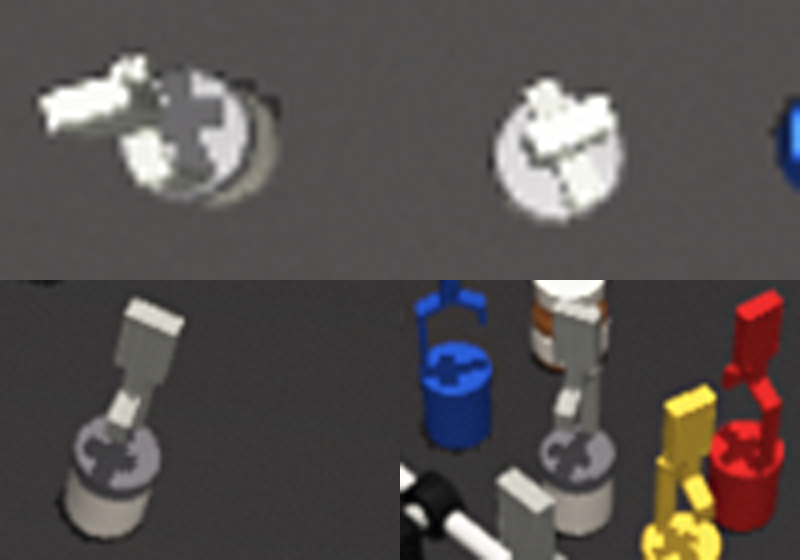

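The crops show that on both white jars the stem is on the robot side and the lip points away, towards the bar. Both are yawed by a similar small angle. Next I'll measure the exact tab and stand poses.

```bash
python3 - <<'E'
from h import *
S={}
for n in("top","scene"):
    z=np.load(n+"0.npz");im=z["im"];d=z["d"];W=cloud(n,im,d).reshape(-1,3);h=cv2.cvtColor(im,cv2.COLOR_RGB2HSV).reshape(-1,3)
    S[n]=W[(h[:,1]<60)&(h[:,2]>60)&(d.ravel()>0)]
def rect(P,lab):
    (c,s,a)=cv2.minAreaRect(P[:,:2].astype(np.float32)*1000)
    if s[0]<s[1]: a+=90
    print(lab,len(P),"ctr",np.round(c,1),"size",np.round(s,1),"long-axis deg",round(a,1))
def near(P,c,r,lo,hi): return P[(np.hypot(P[:,0]-c[0],P[:,1]-c[1])<r)&(P[:,2]>lo)&(P[:,2]<hi)]
for n in S:
    for k,c,lo,hi in(("A",(.459,.248),.154,.168),("B",(.446,-.028),.154,.168),("hungL",(.611,.117),.264,.28),("hungR",(.611,-.006),.264,.28)):
        P=near(S[n],c,.022,lo,hi); rect(P,n+k)
        if k in "AB":
            L=near(S[n],c,.03,.044,.055); (cc,r)=cv2.minEnclosingCircle(L[:,:2].astype(np.float32)*1000); print("  lid",np.round(cc,1),round(r,1))
            Q=near(S[n],c,.03,.06,.115); rect(Q,"  strap")
    P=S[n];P=P[(P[:,2]>.195)&(P[:,2]<.24)&(abs(P[:,0]-.61)<.03)&(P[:,1]>-.13)&(P[:,1]<.25)]
    ends=P[(abs(P[:,1]-.055)>.1)]
    for s in(1,-1):
        e=ends[s*(ends[:,1]-.055)>0]; mid=e[abs(abs(e[:,1]-.055)-.12)<.02]; col=e[abs(e[:,0]-np.median(mid[:,0]))>.008]
        print(n,s,"bar mid",np.median(mid,0).round(4),"top z",np.percentile(mid[:,2],95).round(4),"collar",len(col),col.min(0).round(4),col.max(0).round(4),"yext",e[:,1].min().round(4),e[:,1].max().round(4))
E
```

```text
topA 53 ctr [458.8 246.4] size [10.7 23.8] long-axis deg 106.4
  lid [458.7 247.2] 20.9
  strap 57 ctr [459.1 246.8] size [37.8 10.5] long-axis deg 14.7
topB 50 ctr [446.  -28.6] size [ 9.9 23.8] long-axis deg 111.3
  lid [446.2 -28.6] 20.8
  strap 45 ctr [446.1 -28.7] size [37.6 10. ] long-axis deg 22.4
tophungL 69 ctr [610.9 109.9] size [10.8 23.1] long-axis deg 91.6
tophungR 61 ctr [610.4  -9.6] size [23.   9.6] long-axis deg 87.0
top 1 bar mid [0.6091 0.1738 0.215 ] top z 0.218 collar 23 [0.5963 0.1994 0.2084] [0.6233 0.2073 0.2234] yext 0.155 0.2144
top -1 bar mid [ 0.6108 -0.0657  0.2131] top z 0.2151 collar 23 [ 0.5982 -0.108   0.2066] [ 0.6253 -0.0999  0.2237] yext -0.116 -0.0468
sceneA 89 ctr [459.7 250.9] size [11.7 24.1] long-axis deg 104.0
  lid [459.9 251.5] 21.7
  strap 113 ctr [459.5 251. ] size [38.7 10.2] long-axis deg 14.6
sceneB 55 ctr [446.6 -25.4] size [13.  24.3] long-axis deg 121.4
  lid [446.4 -24.3] 21.4
  strap 119 ctr [446.9 -23.9] size [38.4 11.3] long-axis deg 22.5
scenehungL 104 ctr [611.  113.7] size [10.5 24.6] long-axis deg 90.4
scenehungR 81 ctr [611.4  -6.9] size [10.3 25.5] long-axis deg 91.2
scene 1 bar mid [0.6119 0.1749 0.2138] top z 0.2161 collar 55 [0.5969 0.2032 0.2018] [0.6243 0.2115 0.2226] yext 0.1551 0.2195
scene -1 bar mid [ 0.6133 -0.0646  0.2117] top z 0.2143 collar 45 [ 0.5982 -0.1038  0.2009] [ 0.6252 -0.0944  0.2202] yext -0.1045 -0.0453
```

Request:
carry_out(
  rows=[
    [0.022,-0.017,-0.005,0,0,-0.1],
    [0.044,-0.034,-0.01,0,0,-0.2],
    [0.066,-0.051,-0.015,0,0,-0.3],
    [0.088,-0.068,-0.02,0,0,-0.4],
    [0.11,-0.085,-0.025,0,0,-0.5],
    [0.132,-0.102,-0.03,0,0,-0.6],
    [0.154,-0.119,-0.03,0,0,-0.7],
    [0.176,-0.136,-0.03,0,0,-0.8],
    [0.198,-0.153,-0.03,0,0,-0.9],
    [0.22,-0.17,-0.03,0,0,-1.0],
    [0.242,-0.187,-0.03,0,0,-1.1],
    [0.264,-0.205,-0.03,0,0,-1.2],
  ],
  gripper=0,
)

```text
time: 1.1
tool_pos: [0.3511, -0.3499, 0.2686]
tcp_rot: [-180.0, 0.0, 81.8]
force: [0.3, 0.2, -0.3]
opening: 0.0881
gripper_force: 0.0
```

```bash
cat > to.py <<'E'
# usage: to.py x y z yaw -> shift (tool axes) and rotvec from measured pose
import sys,numpy as np
from scipy.spatial.transform import Rotation as Ro
from workcell import ctrl
s=ctrl.observe();x,y,z,w=map(float,sys.argv[1:5])
R=Ro.from_euler("xyz",s["tcp_rot"],degrees=True)
sh=R.inv().apply(np.array([x,y,z])-s["tool_pos"])
rv=(R.inv()*Ro.from_euler("xyz",[180,0,w],degrees=True)).as_rotvec()
print("t",round(s["time"],2),"pos",s["tool_pos"].round(4),s["tcp_rot"].round(2),"F",s["force"].round(2),"open",round(s["opening"],4),"q",s["qpos"].round(0))
print("shift",sh.round(4),"turn",rv.round(3),"len",np.linalg.norm(sh).round(3))
E
python3 to.py .4465 -.0265 .26 112.4
```

```text
t 1.1 pos [ 0.3511 -0.3499  0.2686] [-179.98    0.     81.84] F [ 0.29  0.23 -0.26] open 0.0881 q [ 60.  30. -32. 109.  21.  47.   9.]
shift [0.3337 0.0485 0.0085] turn [-0.    -0.    -0.533] len 0.337
```

Request:
carry_out(
  rows=[
    [0.033,0.005,0,0,0,-0.05],
    [0.066,0.01,0,0,0,-0.1],
    [0.1,0.015,0,0,0,-0.15],
    [0.133,0.02,0,0,0,-0.2],
    [0.167,0.025,0,0,0,-0.25],
    [0.2,0.03,0,0,0,-0.3],
    [0.233,0.035,0,0,0,-0.36],
    [0.267,0.04,0,0,0,-0.42],
    [0.3,0.044,0.01,0,0,-0.48],
    [0.334,0.0485,0.025,0,0,-0.533],
    [0.334,0.0485,0.04,0,0,-0.533],
    [0.334,0.0485,0.05,0,0,-0.533],
  ],
)

```text
time: 2.1
tool_pos: [0.4476, -0.0251, 0.2177]
tcp_rot: [-180.0, -0.1, 112.4]
force: [-0.5, -1.4, -0.2]
opening: 0.0879
gripper_force: 0.0
```

```bash
python3 to.py .4465 -.0265 .1235 112.4; python3 - <<'E'
from h import *
from scipy.spatial.transform import Rotation as Ro
s=ctrl.observe();im,d=ctrl.get_image("wrist");np.savez("w1.npz",im=im,d=d)
T=np.eye(4);T[:3,:3]=Ro.from_euler("xyz",s["tcp_rot"],degrees=True).as_matrix();T[:3,3]=s["tool_pos"]
W=cloud("wrist",im,d,T).reshape(-1,3);h=cv2.cvtColor(im,cv2.COLOR_RGB2HSV).reshape(-1,3)
P=W[(h[:,1]<60)&(h[:,2]>60)&(d.ravel()>0)]
r=np.hypot(P[:,0]-.4465,P[:,1]+.0265)
for lo,hi in((.154,.168),(.06,.115),(.044,.055)):
    Q=P[(r<.03)&(P[:,2]>lo)&(P[:,2]<hi)]
    if len(Q)>5: print(lo,len(Q),cv2.minAreaRect(Q[:,:2].astype(np.float32)*1000),np.median(Q[:,2]))
E
```

```text
t 2.1 pos [ 0.4476 -0.0251  0.2177] [-1.7999e+02 -8.0000e-02  1.1242e+02] F [-0.53 -1.41 -0.24] open 0.0879 q [ 21.  32. -36. 120.  31.  38. -14.]
shift [-0.001  -0.0015  0.0942] turn [-0.    -0.001  0.   ] len 0.094
0.154 485 ((444.6654968261719, -29.207063674926758), (9.380270004272461, 24.406147003173828), 22.4424991607666) 0.16179412964416845
0.06 435 ((445.09649658203125, -29.290212631225586), (37.95288848876953, 10.54262924194336), 21.909944534301758) 0.10325654134728574
0.044 944 ((443.46649169921875, -24.610719680786133), (40.93328094482422, 31.926794052124023), 22.036800384521484) 0.050857427417620116
```

Request:
carry_out(
  rows=[
    [-0.0024,-0.004,0.009,0,0,0],
    [-0.0024,-0.004,0.02,0,0,0],
    [-0.0024,-0.004,0.032,0,0,0],
    [-0.0024,-0.004,0.044,0,0,0],
    [-0.0024,-0.004,0.056,0,0,0],
    [-0.0024,-0.004,0.068,0,0,0],
    [-0.0024,-0.004,0.078,0,0,0],
    [-0.0024,-0.004,0.086,0,0,0],
    [-0.0024,-0.004,0.092,0,0,0],
    [-0.0024,-0.004,0.094,0,0,0],
    [-0.0024,-0.004,0.094,0,0,0],
  ],
)

```text
time: 3.07
tool_pos: [0.4446, -0.0315, 0.1245]
tcp_rot: [-180.0, 0.0, 112.1]
force: [-0.6, -0.1, 0.5]
opening: 0.0882
gripper_force: 0.0
```

Request:
carry_out(
  rows=[
    [0,0,0,0,0,0],
    [0,0,0,0,0,0],
    [0,0,0,0,0,0],
    [0,0,0,0,0,0],
    [0,0,0,0,0,0],
    [0,0,0,0,0,0],
    [0,0,0,0,0,0],
    [0,0,0,0,0,0],
  ],
  gripper=1,
)

```text
time: 3.73
tool_pos: [0.4447, -0.0314, 0.1247]
tcp_rot: [180.0, 0.0, 112.1]
force: [-0.8, -0.9, -0.0]
opening: 0.0363
gripper_force: 0.0
```

```bash
python3 to.py .4448 -.0288 .300 90.4
```

```text
t 3.73 pos [ 0.4447 -0.0314  0.1247] [180.     0.   112.12] F [-0.81 -0.92 -0.05] open 0.0363 q [ 13.  40. -24. 125.  44.  23. -25.]
shift [ 0.0024  0.001  -0.1753] turn [0.    0.    0.379] len 0.175
```

Request:
carry_out(
  rows=[
    [0.002,0.001,0.001,0,0,0],
    [0.002,0.001,0.001,0,0,0],
    [0.002,0.001,0.001,0,0,0],
    [0.002,0.001,0.001,0,0,0],
    [0.002,0.001,0.001,0,0,0],
    [0.002,0.001,0.001,0,0,0],
    [0.002,0.001,0.001,0,0,0],
    [0.002,0.001,0.001,0,0,0],
  ],
)

```text
time: 4.4
tool_pos: [0.4449, -0.0292, 0.1237]
tcp_rot: [-180.0, -0.0, 112.1]
force: [0.6, 0.6, -2.8]
opening: 0.0096
gripper_force: 30.0
```

```bash
python3 to.py .4448 -.0288 .300 90.4
```

```text
t 4.4 pos [ 0.4449 -0.0292  0.1237] [-180.     -0.    112.11] F [ 0.62  0.6  -2.82] open 0.0096 q [ 13.  40. -24. 125.  44.  22. -25.]
shift [ 0.0004  0.     -0.1763] turn [-0.    -0.     0.379] len 0.176
```

Request:
carry_out(
  rows=[
    [0,0,-0.008,0,0,0],
    [0,0,-0.03,0,0,0],
    [0,0,-0.06,0,0,0],
    [0,0,-0.09,0,0,0],
    [0,0,-0.12,0,0,0],
    [0,0,-0.145,0,0,0],
    [-0.007,0.007,-0.16,0,0,0.04],
    [-0.02,0.019,-0.167,0,0,0.11],
    [-0.034,0.032,-0.17,0,0,0.18],
    [-0.048,0.045,-0.17,0,0,0.25],
    [-0.061,0.058,-0.165,0,0,0.32],
    [-0.0717,0.068,-0.16,0,0,0.379],
  ],
)

```text
time: 5.4
tool_pos: [0.5355, -0.0707, 0.2841]
tcp_rot: [180.0, 0.0, 90.2]
force: [1.2, 0.2, -2.5]
opening: 0.0098
gripper_force: 30.0
```

```bash
python3 to.py .535 -.070 .2657 90.4
```

```text
t 5.4 pos [ 0.5355 -0.0707  0.2841] [179.98   0.    90.18] F [ 1.17  0.18 -2.53] open 0.0098 q [ 23.  32. -34. 100.  22.  54. -19.]
shift [ 0.0007 -0.0005  0.0184] turn [ 0.     0.    -0.004] len 0.018
```

Request:
carry_out(
  rows=[
    [0,0,0.006,0,0,0],
    [0,0,0.013,0,0,0],
    [0,0,0.018,0,0,0],
    [0,0,0.018,0,0,0],
  ],
)

```text
time: 5.73
tool_pos: [0.5327, -0.0695, 0.2645]
tcp_rot: [-179.8, -0.0, 90.5]
force: [-0.6, -0.2, -2.9]
opening: 0.0098
gripper_force: 30.0
```

```bash
python3 - <<'E'
from h import *
s=ctrl.observe();print(s["tool_pos"].round(4))
for n in("scene","top"):
    im,d=ctrl.get_image(n);W=cloud(n,im,d);h=cv2.cvtColor(im,cv2.COLOR_RGB2HSV)
    if n=="scene": cv2.imwrite("pics/s2.png",cv2.resize(im[100:300,130:330],(600,600),interpolation=cv2.INTER_CUBIC)[:,:,::-1])
    P=W[(h[...,1]<60)&(h[...,2]>50)&(d>0)]
    r=np.hypot(P[:,0]-.535,P[:,1]+.070)
    for lo,hi in((.18,.2),(.205,.225),(.225,.26)):
        Q=P[(r<.028)&(P[:,2]>lo)&(P[:,2]<hi)]
        if len(Q)>5: print(n,lo,len(Q),np.median(Q,0).round(4),Q.min(0).round(4),Q.max(0).round(4))
E
```

```text
[ 0.5327 -0.0695  0.2645]
scene 0.18 310 [ 0.5346 -0.0625  0.1891] [ 0.5144 -0.0869  0.1803] [ 0.5541 -0.0433  0.1997]
scene 0.205 38 [ 0.517  -0.0637  0.2154] [ 0.5115 -0.0717  0.2053] [ 0.5492 -0.0592  0.2247]
scene 0.225 140 [ 0.5378 -0.063   0.2417] [ 0.5121 -0.0725  0.2251] [ 0.5533 -0.0593  0.257 ]
top 0.18 10 [ 0.5161 -0.0753  0.1891] [ 0.5135 -0.0818  0.1811] [ 0.5254 -0.0505  0.1995]
```

View pics/s2.png

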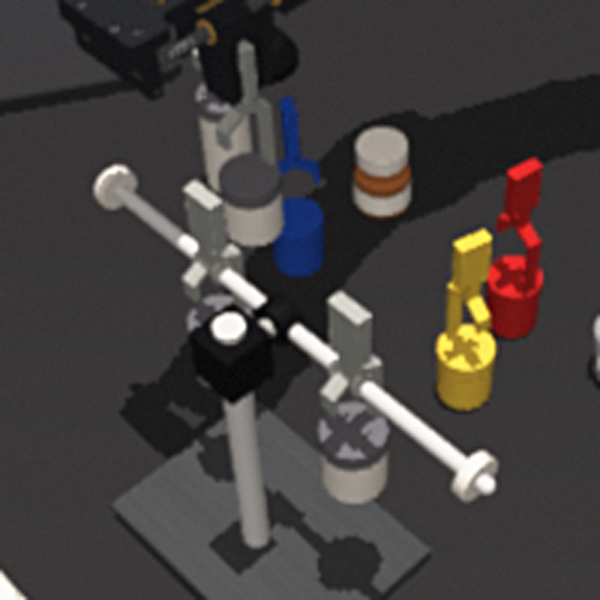

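The jar is held upright at (250,200) in the crop, with its lip facing the right end of the bar and the bar at the height of the gap. Moving in now.

Request:
carry_out(
  rows=[
    [0,0.006,0,0,0,0],
    [0,0.014,0,0,0,0],
    [0,0.022,0,0,0,0],
    [0,0.03,0,0,0,0],
    [0,0.038,0,0,0,0],
    [0,0.046,0,0,0,0],
    [0,0.054,0,0,0,0],
    [0,0.061,0,0,0,0],
    [0,0.067,0,0,0,0],
    [0,0.072,0,0,0,0],
    [0,0.076,0,0,0,0],
    [0,0.076,0,0,0,0],
  ],
)

```text
time: 6.83
tool_pos: [0.6117, -0.0693, 0.2656]
tcp_rot: [180.0, -0.0, 90.4]
force: [0.6, -0.7, -3.2]
opening: 0.0101
gripper_force: 30.0
```

```bash
python3 to.py .611 -.088 .243 90.4
```

```text
t 6.83 pos [ 0.6117 -0.0693  0.2656] [ 1.7997e+02 -1.0000e-02  9.0400e+01] F [ 0.6  -0.65 -3.19] open 0.0101 q [ 20.  39. -32.  89.  23.  58. -18.]
shift [-0.0187 -0.0008  0.0226] turn [ 0.001 -0.    -0.   ] len 0.029
```

Request:
carry_out(
  rows=[
    [0,0,0.004,0,0,0],
    [0,0,0.009,0,0,0],
    [0,0,0.014,0,0,0],
    [0,0,0.019,0,0,0],
    [0,0,0.022,0,0,0],
    [-0.003,0,0.022,0,0,0],
    [-0.006,0,0.022,0,0,0],
    [-0.009,0,0.022,0,0,0],
    [-0.012,0,0.022,0,0,0],
    [-0.015,0,0.022,0,0,0],
    [-0.018,0,0.022,0,0,0],
    [-0.018,0,0.022,0,0,0],
  ],
)

```text
time: 7.83
tool_pos: [0.611, -0.0887, 0.2438]
tcp_rot: [180.0, 0.0, 90.3]
force: [1.0, -0.2, -2.4]
opening: 0.0099
gripper_force: 30.0
```

Request:
carry_out(
  rows=[
    [0,0,0.001,0,0,0],
    [0,0,0.0025,0,0,0],
    [0,0,0.004,0,0,0],
    [0,0,0.0055,0,0,0],
    [0,0,0.007,0,0,0],
    [0,0,0.0085,0,0,0],
    [0,0,0.01,0,0,0],
    [0,0,0.0115,0,0,0],
    [0,0,0.013,0,0,0],
    [0,0,0.0145,0,0,0],
    [0,0,0.015,0,0,0],
    [0,0,0.015,0,0,0],
  ],
)

```text
time: 8.83
tool_pos: [0.6111, -0.0874, 0.2286]
tcp_rot: [180.0, -0.0, 90.4]
force: [-0.2, -0.1, -2.4]
opening: 0.0099
gripper_force: 30.0
```

```bash
python3 to.py .611 -.088 .206 90.4
```

```text
t 8.83 pos [ 0.6111 -0.0874  0.2286] [180.   -0.   90.4] F [-0.22 -0.14 -2.36] open 0.0099 q [ 21.  42. -31.  91.  25.  54. -18.]
shift [-0.0006 -0.0001  0.0226] turn [ 0. -0.  0.] len 0.023
```

Request:
carry_out(
  rows=[
    [-0.0005,0,0,0,0,0],
    [-0.001,0,0,0,0,0],
    [-0.0015,0,0,0,0,0],
    [-0.002,0,0,0,0,0],
    [-0.0025,0,0,0,0,0],
    [-0.003,0,0,0,0,0],
  ],
)

```text
time: 9.33
tool_pos: [0.6111, -0.0904, 0.2288]
tcp_rot: [180.0, 0.0, 90.4]
force: [-0.3, 0.7, -1.5]
opening: 0.0095
gripper_force: 30.0
```

Request:
carry_out(
  rows=[
    [-0.0003,0,0,0,0,0],
    [-0.0006,0,0,0,0,0],
    [-0.0009,0,0,0,0,0],
    [-0.0012,0,0,0,0,0],
    [-0.0015,0,0,0,0,0],
    [-0.0015,0,0,0,0,0],
  ],
)

```text
time: 9.83
tool_pos: [0.611, -0.0921, 0.2287]
tcp_rot: [-180.0, 0.0, 90.4]
force: [0.2, 0.5, -2.4]
opening: 0.0095
gripper_force: 30.0
```

Request:
carry_out(
  rows=[
    [0.0005,0,0.0015,0,0,0],
    [0.001,0,0.003,0,0,0],
    [0.0015,0,0.0045,0,0,0],
    [0.002,0,0.006,0,0,0],
    [0.0025,0,0.0075,0,0,0],
    [0.003,0,0.009,0,0,0],
    [0.0035,0,0.0105,0,0,0],
    [0.004,0,0.012,0,0,0],
    [0.004,0,0.0135,0,0,0],
    [0.004,0,0.015,0,0,0],
    [0.004,0,0.015,0,0,0],
    [0.004,0,0.015,0,0,0],
  ],
)

```text
time: 10.83
tool_pos: [0.6112, -0.0878, 0.2137]
tcp_rot: [180.0, -0.0, 90.4]
force: [0.7, -1.8, -0.8]
opening: 0.0098
gripper_force: 30.0
```

```bash
cat > meas.py <<'E'
# bar collars and tabs near the stand ends, both cameras, plus picture crop
import sys
from h import *
tag=sys.argv[1];s=ctrl.observe();print("t",round(s["time"],2),"tcp",s["tool_pos"].round(4),"F",s["force"].round(2),"grip",s["gripper_force"])
for n in("scene","top"):
    im,d=ctrl.get_image(n);W=cloud(n,im,d);h=cv2.cvtColor(im,cv2.COLOR_RGB2HSV)
    if n=="scene": cv2.imwrite(f"pics/{tag}.png",cv2.resize(im[110:290,130:330],(800,720)[:2] if 0 else (660,594),interpolation=cv2.INTER_CUBIC)[:,:,::-1])
    P=W[(h[...,1]<60)&(h[...,2]>50)&(d>0)];P=P[abs(P[:,0]-.611)<.03]
    for l,y0,y1 in(("L",.14,.225),("R",-.125,-.03)):
        Q=P[(P[:,1]>y0)&(P[:,1]<y1)]
        c=Q[(abs(Q[:,0]-.611)>.008)&(abs(Q[:,1]-.052)>.14)&(Q[:,2]>.165)&(Q[:,2]<.26)&(abs(Q[:,0]-.611)<.0155)]
        if len(c)>4:print(n,l,"collar",len(c),"y",np.percentile(c[:,1],[5,95]).round(4),"z med",np.median(c[:,2]).round(4),"zmax",c[:,2].max().round(4))
        b=Q[(abs(Q[:,0]-.611)<.006)&(Q[:,2]>.18)&(Q[:,2]<.26)]
        for a in(.155,.165,.175,.185,.195,.205) if l=="L" else (-.105,-.095,-.085,-.075,-.065,-.055,-.045):
            e=b[abs(b[:,1]-a)<.005]
            if len(e)>2: print("   y",a,"ztop",np.percentile(e[:,2],90).round(4))
E
python3 meas.py s3
```

```text
t 10.83 tcp [ 0.6112 -0.0878  0.2137] F [ 0.72 -1.8  -0.84] grip 29.994681808166206
scene L collar 61 y [0.2013 0.2094] z med 0.2359 zmax 0.2449
   y 0.155 ztop 0.23
   y 0.165 ztop 0.2319
   y 0.175 ztop 0.2324
   y 0.185 ztop 0.2344
   y 0.195 ztop 0.2351
   y 0.205 ztop 0.2453
scene R collar 33 y [-0.1032 -0.0895] z med 0.1906 zmax 0.1977
   y -0.085 ztop 0.203
   y -0.075 ztop 0.2485
   y -0.065 ztop 0.1975
   y -0.055 ztop 0.1987
   y -0.045 ztop 0.1999
top L collar 25 y [0.1975 0.2043] z med 0.2399 zmax 0.2467
   y 0.155 ztop 0.2322
   y 0.165 ztop 0.2335
   y 0.175 ztop 0.234
   y 0.185 ztop 0.236
   y 0.195 ztop 0.2463
   y 0.205 ztop 0.2472
   y -0.055 ztop 0.2002
   y -0.045 ztop 0.2021
```

View pics/s3.png

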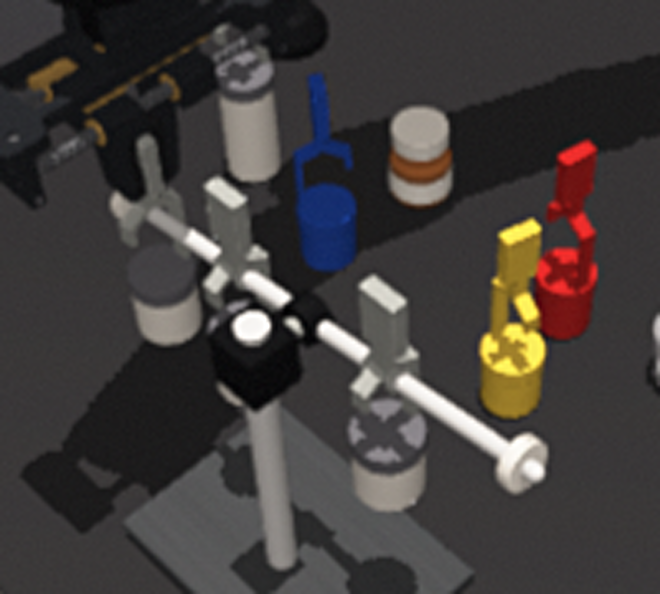

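The hook is on the bar at about (150,215), close to the right collar, and the bar is tipped by about 0.13 rad. I'll lower the rest and push outward.

Request:
carry_out(
  rows=[
    [0,0,0.0015,0,0,0],
    [0,0,0.003,0,0,0],
    [0,0,0.0045,0,0,0],
    [0,0,0.006,0,0,0],
    [0,0,0.0075,0,0,0],
    [0,0,0.009,0,0,0],
    [0,0,0.009,0,0,0],
    [-0.0004,0,0.009,0,0,0],
    [-0.0008,0,0.009,0,0,0],
    [-0.0012,0,0.009,0,0,0],
    [-0.0012,0,0.009,0,0,0],
    [-0.0012,0,0.009,0,0,0],
  ],
)

```text
time: 11.93
tool_pos: [0.6111, -0.0893, 0.2048]
tcp_rot: [180.0, 0.0, 90.4]
force: [1.8, 0.7, 0.4]
opening: 0.0099
gripper_force: 30.0
```

Request:
carry_out(
  rows=[
    [-0.0004,0,0,0,0,0],
    [-0.0008,0,0,0,0,0],
    [-0.0012,0,0,0,0,0],
    [-0.0012,0,0,0,0,0],
    [-0.0012,0,0,0,0,0],
  ],
)

```text
time: 12.35
tool_pos: [0.6111, -0.0905, 0.2047]
tcp_rot: [180.0, 0.0, 90.4]
force: [2.4, 0.8, 0.5]
opening: 0.01
gripper_force: 30.0
```

Request:
carry_out(
  rows=[
    [-0.0004,0,0,0,0,0],
    [-0.0008,0,0,0,0,0],
    [-0.0012,0,0,0,0,0],
    [-0.0012,0,0,0,0,0],
    [-0.0012,0,0,0,0,0],
  ],
)

```text
time: 12.77
tool_pos: [0.611, -0.0917, 0.2047]
tcp_rot: [-180.0, 0.0, 90.4]
force: [1.5, 1.3, 1.4]
opening: 0.0095
gripper_force: 30.0
```

Request:
carry_out(
  rows=[
    [-0.0004,0,0,0,0,0],
    [-0.0008,0,0,0,0,0],
    [-0.0012,0,0,0,0,0],
    [-0.0012,0,0,0,0,0],
    [-0.0012,0,0,0,0,0],
  ],
)

```text
time: 13.18
tool_pos: [0.6111, -0.0925, 0.2047]
tcp_rot: [180.0, -0.0, 90.4]
force: [0.9, 2.2, 0.9]
opening: 0.0099
gripper_force: 30.0
```

```bash
python3 meas.py s4 | grep -v "   y"; python3 - <<'E'
from h import *
for n in("scene","top"):
    im,d=ctrl.get_image(n);W=cloud(n,im,d);h=cv2.cvtColor(im,cv2.COLOR_RGB2HSV)
    P=W[(h[...,1]<60)&(h[...,2]>45)&(d>0)];P=P[(abs(P[:,0]-.611)<.03)&(P[:,1]<-.06)]
    for lo,hi in((.09,.128),(.128,.137),(.165,.178),(.178,.195),(.195,.21),(.21,.25)):
        Q=P[(P[:,2]>lo)&(P[:,2]<hi)]
        if len(Q)>4: print(n,lo,len(Q),"x",np.percentile(Q[:,0],[2,50,98]).round(4),"y",np.percentile(Q[:,1],[2,50,98]).round(4))
E
```

```text
t 13.18 tcp [ 0.6111 -0.0925  0.2047] F [0.89 2.25 0.87] grip 29.995309605728835
scene L collar 70 y [0.1991 0.2088] z med 0.2443 zmax 0.2525
scene R collar 38 y [-0.1021 -0.089 ] z med 0.1833 zmax 0.187
top L collar 25 y [0.1961 0.2029] z med 0.2483 zmax 0.2533
scene 0.09 627 x [0.5825 0.6155 0.6388] y [-0.4979 -0.4715 -0.0682]
scene 0.128 330 x [0.5879 0.6117 0.6365] y [-0.4964 -0.0941 -0.0701]
scene 0.165 191 x [0.5829 0.6111 0.6394] y [-0.4979 -0.4779 -0.0837]
scene 0.178 1167 x [0.5819 0.6085 0.639 ] y [-0.6486 -0.5237 -0.0725]
scene 0.195 88 x [0.5838 0.609  0.6391] y [-0.6402 -0.517  -0.0764]
scene 0.21 90 x [0.606  0.6126 0.6198] y [-0.0833 -0.078  -0.0759]
top 0.09 23 x [0.5948 0.602  0.6143] y [-0.1094 -0.076  -0.0715]
top 0.128 46 x [0.5961 0.6046 0.6144] y [-0.1103 -0.0804 -0.0731]
top 0.178 437 x [0.5834 0.6168 0.6396] y [-0.5895 -0.5489 -0.0939]
top 0.195 429 x [0.5817 0.6137 0.6402] y [-0.5893 -0.5516 -0.5071]
```

Request:
carry_out(
  rows=[
    [-0.0004,0,0,0,0,0],
    [-0.0008,0,0,0,0,0],
    [-0.001,0,0,0,0,0],
    [-0.001,0,0,0,0,0],
    [-0.001,0,0,0,0,0],
  ],
)

```text
time: 13.8
tool_pos: [0.6111, -0.0929, 0.2048]
tcp_rot: [180.0, -0.1, 90.4]
force: [1.2, 4.7, 1.4]
opening: 0.0097
gripper_force: 30.0
```

Request:
carry_out(
  rows=[
    [-0.0004,0,0,0,0,0],
    [-0.0008,0,0,0,0,0],
    [-0.001,0,0,0,0,0],
    [-0.001,0,0,0,0,0],
    [-0.001,0,0,0,0,0],
  ],
)

```text
time: 14.22
tool_pos: [0.6111, -0.093, 0.2048]
tcp_rot: [180.0, -0.1, 90.5]
force: [0.8, 5.8, 1.5]
opening: 0.0099
gripper_force: 30.0
```

Request:
carry_out(
  rows=[
    [0.0007,0,0,0,0,0],
    [0.0014,0,0,0,0,0],
    [0.0014,0,0,0,0,0],
  ],
)

```text
time: 14.47
tool_pos: [0.6111, -0.0928, 0.2048]
tcp_rot: [180.0, -0.0, 90.4]
force: [1.2, 4.4, 0.9]
opening: 0.0099
gripper_force: 30.0
```

Request:
carry_out(
  rows=[
    [0,0,0,0,0,0],
    [0,0,0,0,0,0],
    [0,0,0,0,0,0],
    [0,0,0,0,0,0],
    [0,0,0,0,0,0],
    [0,0,0,0,0,0],
    [0,0,0,0,0,0],
    [0,0,0,0,0,0],
    [0,0,0,0,0,0],
    [0,0,0,0,0,0],
  ],
  gripper=0.4,
)

```text
time: 15.3
tool_pos: [0.6111, -0.0933, 0.2047]
tcp_rot: [180.0, 0.0, 90.4]
force: [-0.0, 0.1, -0.3]
opening: 0.0525
gripper_force: 0.0
```

```bash
python3 meas.py s5; python3 to.py .611 -.093 .30 90.4
```

```text
t 15.3 tcp [ 0.6111 -0.0933  0.2047] F [-0.01  0.1  -0.33] grip 0.0
scene L collar 70 y [0.1999 0.209 ] z med 0.2413 zmax 0.2497
   y 0.155 ztop 0.2341
   y 0.165 ztop 0.2354
   y 0.175 ztop 0.2383
   y 0.185 ztop 0.2395
   y 0.195 ztop 0.2503
   y 0.205 ztop 0.2517
scene R collar 43 y [-0.101  -0.0882] z med 0.1862 zmax 0.1926
   y -0.105 ztop 0.2343
   y -0.095 ztop 0.242
   y -0.085 ztop 0.2417
   y -0.075 ztop 0.2156
   y -0.065 ztop 0.1914
   y -0.055 ztop 0.1937
   y -0.045 ztop 0.1958
top L collar 28 y [0.1963 0.2031] z med 0.2465 zmax 0.2539
   y 0.155 ztop 0.2367
   y 0.165 ztop 0.2377
   y 0.175 ztop 0.2391
   y 0.185 ztop 0.2421
   y 0.195 ztop 0.2525
   y 0.205 ztop 0.2522
   y -0.075 ztop 0.1931
   y -0.065 ztop 0.1939
   y -0.055 ztop 0.1962
   y -0.045 ztop 0.1975
t 15.4 pos [ 0.6111 -0.0933  0.2047] [1.80e+02 1.00e-02 9.04e+01] F [-0.79 -1.2   0.9 ] open 0.0526 q [ 21.  44. -30.  92.  26.  51. -19.]
shift [ 0.0003 -0.0001 -0.0953] turn [0. 0. 0.] len 0.095
```

View pics/s5.png

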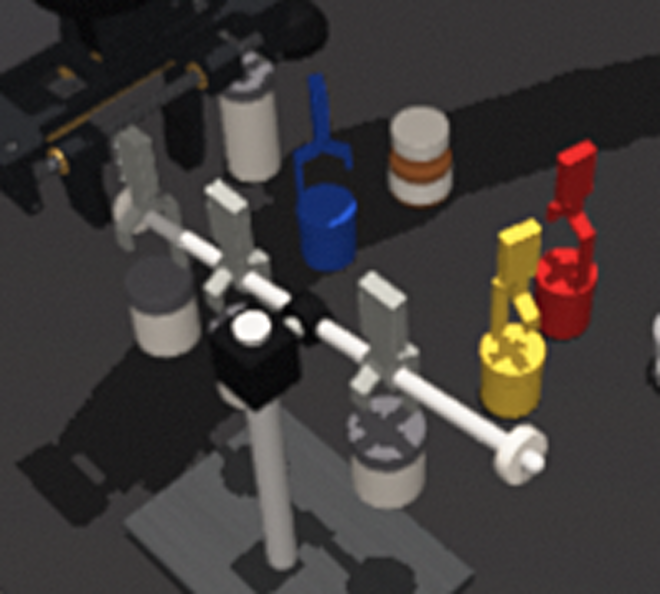

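The jar hangs at (160,230) against the right collar, let go of, with the bar tipped by about 0.18 rad. Now going to jar A.

Request:
carry_out(
  rows=[
    [0,0,-0.01,0,0,0],
    [0,0,-0.03,0,0,0],
    [0,0,-0.06,0,0,0],
    [0,0,-0.09,0,0,0],
    [0,0,-0.115,0,0,0],
    [0.025,-0.011,-0.12,0,0,0],
    [0.06,-0.027,-0.12,0,0,-0.03],
    [0.098,-0.044,-0.12,0,0,-0.06],
    [0.136,-0.061,-0.12,0,0,-0.09],
    [0.174,-0.078,-0.12,0,0,-0.12],
    [0.212,-0.095,-0.12,0,0,-0.15],
    [0.25,-0.112,-0.12,0,0,-0.18],
  ],
)

```text
time: 16.4
tool_pos: [0.4963, 0.1575, 0.3257]
tcp_rot: [179.9, 0.0, 100.8]
force: [0.2, 0.6, -0.1]
opening: 0.0528
gripper_force: 0.0
```

```bash
python3 to.py .459 .2487 .22 104.7
```

```text
t 16.4 pos [0.4963 0.1575 0.3257] [1.7993e+02 1.0000e-02 1.0079e+02] F [ 0.23  0.65 -0.14] open 0.0528 q [  1.  29. -38. 100.  20.  58. -33.]
shift [ 0.0966 -0.0197  0.1057] turn [ 0.001  0.    -0.068] len 0.145
```

Request:
carry_out(
  rows=[
    [0.025,-0.005,0,0,0,-0.02],
    [0.05,-0.01,0.015,0,0,-0.04],
    [0.075,-0.015,0.035,0,0,-0.06],
    [0.09,-0.018,0.06,0,0,-0.068],
    [0.0966,-0.0197,0.085,0,0,-0.068],
    [0.0966,-0.0197,0.1,0,0,-0.068],
    [0.0966,-0.0197,0.106,0,0,-0.068],
    [0.0966,-0.0197,0.106,0,0,-0.068],
  ],
  gripper=0,
)

```text
time: 17.07
tool_pos: [0.4596, 0.2466, 0.2181]
tcp_rot: [-179.9, 0.1, 104.6]
force: [-1.1, 0.1, -0.5]
opening: 0.088
gripper_force: 0.0
```

```bash
python3 - <<'E'
from h import *
from scipy.spatial.transform import Rotation as Ro
s=ctrl.observe();im,d=ctrl.get_image("wrist")
T=np.eye(4);T[:3,:3]=Ro.from_euler("xyz",s["tcp_rot"],degrees=True).as_matrix();T[:3,3]=s["tool_pos"]
W=cloud("wrist",im,d,T).reshape(-1,3);h=cv2.cvtColor(im,cv2.COLOR_RGB2HSV).reshape(-1,3)
P=W[(h[:,1]<60)&(h[:,2]>60)&(d.ravel()>0)]
r=np.hypot(P[:,0]-.459,P[:,1]-.2487)
for lo,hi in((.154,.168),(.06,.115)):
    Q=P[(r<.03)&(P[:,2]>lo)&(P[:,2]<hi)]
    if len(Q)>5: print(lo,len(Q),cv2.minAreaRect(Q[:,:2].astype(np.float32)*1000),np.median(Q[:,2]))
E
python3 to.py .459 .2487 .1235 104.7
```

```text
0.154 489 ((457.8172912597656, 246.89749145507812), (9.83800983428955, 24.13896942138672), 14.76168155670166) 0.16173410148410247
0.06 435 ((458.04693603515625, 246.8026580810547), (38.01630401611328, 10.575495719909668), 14.832695007324219) 0.10325036524613296
t 17.12 pos [0.4603 0.247  0.2191] [1.8000e+02 2.0000e-02 1.0459e+02] F [ 0.18 -0.22  0.29] open 0.088 q [-12.  36. -34. 108.  28.  44. -48.]
shift [ 0.002  -0.0008  0.0956] turn [ 0.     0.    -0.002] len 0.096
```

Request:
carry_out(
  rows=[
    [0.0006,-0.002,0.008,0,0,0],
    [0.0006,-0.002,0.022,0,0,0],
    [0.0006,-0.002,0.037,0,0,0],
    [0.0006,-0.002,0.052,0,0,0],
    [0.0006,-0.002,0.067,0,0,0],
    [0.0006,-0.002,0.08,0,0,0],
    [0.0006,-0.002,0.09,0,0,0],
    [0.0006,-0.002,0.0955,0,0,0],
    [0.0006,-0.002,0.0955,0,0,0],
  ],
)

```text
time: 17.87
tool_pos: [0.4579, 0.2469, 0.1227]
tcp_rot: [-180.0, 0.0, 104.6]
force: [0.5, -0.1, 1.3]
opening: 0.0882
gripper_force: 0.0
```

Request:
carry_out(
  rows=[
    [0,0,0,0,0,0],
    [0,0,0,0,0,0],
    [0,0,0,0,0,0],
    [0,0,0,0,0,0],
    [0,0,0,0,0,0],
    [0,0,0,0,0,0],
    [0,0,0,0,0,0],
    [0,0,0,0,0,0],
    [0,0,0,0,0,0],
    [0,0,0,0,0,0],
    [0,0,0,0,0,0],
    [0,0,0,0,0,0],
  ],
  gripper=1,
)

```text
time: 18.87
tool_pos: [0.4579, 0.2472, 0.1232]
tcp_rot: [180.0, 0.0, 104.6]
force: [0.4, -0.0, 0.0]
opening: 0.0101
gripper_force: 0.3
```

Request:
carry_out(
  rows=[
    [0,0,0,0,0,0],
    [0,0,0,0,0,0],
    [0,0,0,0,0,0],
    [0,0,0,0,0,0],
  ],
)

```text
time: 19.2
tool_pos: [0.4579, 0.2472, 0.1231]
tcp_rot: [-180.0, 0.0, 104.6]
force: [-0.2, 0.2, -1.7]
opening: 0.0095
gripper_force: 30.0
```

```bash
python3 to.py .535 .172 .293 90.4
```

```text
t 19.2 pos [0.4579 0.2472 0.1231] [-1.7999e+02  1.0000e-02  1.0461e+02] F [-0.24  0.24 -1.68] open 0.0095 q [-17.  44. -27. 113.  37.  32. -55.]
shift [-0.0922  0.0556 -0.1699] turn [-0.     0.     0.248] len 0.201
```

Request:
carry_out(
  rows=[
    [0,0,-0.008,0,0,0],
    [0,0,-0.03,0,0,0],
    [0,0,-0.06,0,0,0],
    [-0.005,0.003,-0.09,0,0,0],
    [-0.018,0.011,-0.115,0,0,0.04],
    [-0.034,0.021,-0.135,0,0,0.08],
    [-0.05,0.03,-0.15,0,0,0.13],
    [-0.066,0.04,-0.16,0,0,0.17],
    [-0.08,0.048,-0.165,0,0,0.21],
    [-0.09,0.0545,-0.165,0,0,0.245],
    [-0.0922,0.0556,-0.165,0,0,0.248],
    [-0.0922,0.0556,-0.165,0,0,0.248],
  ],
)

```text
time: 20.2
tool_pos: [0.5346, 0.1712, 0.2875]
tcp_rot: [-179.9, 0.0, 90.4]
force: [-0.7, 0.6, -2.8]
opening: 0.0097
gripper_force: 30.0
```

```bash
python3 meas.py s6; python3 to.py .611 .172 .288 90.4
```

```text
t 20.2 tcp [0.5346 0.1712 0.2875] F [-0.69  0.64 -2.8 ] grip 29.99422556720674
scene L collar 67 y [0.1997 0.209 ] z med 0.2413 zmax 0.2503
   y 0.155 ztop 0.2343
   y 0.165 ztop 0.2358
   y 0.175 ztop 0.2379
   y 0.185 ztop 0.2395
   y 0.195 ztop 0.2502
   y 0.205 ztop 0.2517
scene R collar 43 y [-0.1016 -0.0884] z med 0.1861 zmax 0.1923
   y -0.105 ztop 0.2426
   y -0.095 ztop 0.2426
   y -0.085 ztop 0.2429
   y -0.075 ztop 0.2255
   y -0.065 ztop 0.1919
   y -0.055 ztop 0.1944
   y -0.045 ztop 0.195
top R collar 27 y [-0.1051 -0.0892] z med 0.187 zmax 0.1908
   y -0.105 ztop 0.2445
   y -0.095 ztop 0.2447
   y -0.085 ztop 0.245
   y -0.075 ztop 0.1926
   y -0.065 ztop 0.1939
   y -0.055 ztop 0.1964
   y -0.045 ztop 0.1983
t 20.3 pos [0.5336 0.1729 0.2875] [-1.7987e+02 -1.0000e-02  9.0540e+01] F [-0.39 -0.27 -3.19] open 0.01 q [ -3.  34. -34.  97.  22.  56. -43.]
shift [-0.0017  0.0774 -0.0006] turn [-0.002 -0.     0.003] len 0.077
```

View pics/s6.png

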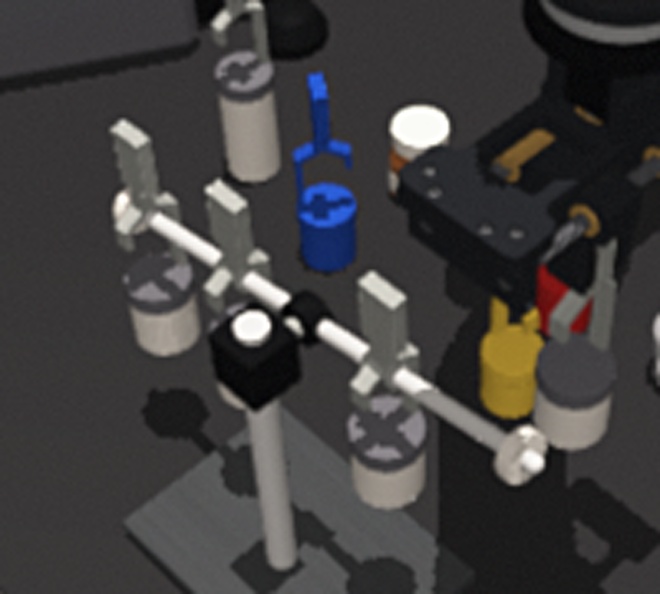

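Jar A is held at (570,390) in front of the left end, and jar B hangs at rest at the right collar. Moving in.

Request:
carry_out(
  rows=[
    [0,0.006,0,0,0,0],
    [0,0.014,0,0,0,0],
    [0,0.022,0,0,0,0],
    [0,0.03,0,0,0,0],
    [0,0.038,0,0,0,0],
    [0,0.046,0,0,0,0],
    [0,0.054,0,0,0,0],
    [0,0.061,0,0,0,0],
    [0,0.067,0,0,0,0],
    [0,0.072,0,0,0,0],
    [0,0.076,0,0,0,0],
    [0,0.076,0,0,0,0],
  ],
)

```text
time: 21.3
tool_pos: [0.6118, 0.1724, 0.2881]
tcp_rot: [180.0, -0.0, 90.4]
force: [-0.0, -0.3, -2.8]
opening: 0.0101
gripper_force: 30.0
```

```bash
python3 to.py .611 .185 .271 90.4
```

```text
t 21.3 pos [0.6118 0.1724 0.2881] [179.98  -0.    90.37] F [-0.03 -0.3  -2.79] open 0.0101 q [ -3.  40. -32.  84.  23.  63. -39.]
shift [ 0.0126 -0.0007  0.0171] turn [ 0.    -0.    -0.001] len 0.021
```

Request:
carry_out(
  rows=[
    [0,0,0.004,0,0,0],
    [0,0,0.009,0,0,0],
    [0,0,0.014,0,0,0],
    [0,0,0.018,0,0,0],
    [0,-0.0005,0.02,0,0,0],
    [0.003,-0.0005,0.02,0,0,0],
    [0.006,-0.0005,0.02,0,0,0],
    [0.009,-0.0005,0.02,0,0,0],
    [0.012,-0.0005,0.02,0,0,0],
    [0.014,-0.0005,0.02,0,0,0],
    [0.014,-0.0005,0.02,0,0,0],
  ],
)

```text
time: 22.22
tool_pos: [0.6103, 0.1876, 0.2684]
tcp_rot: [180.0, -0.0, 90.5]
force: [0.2, -0.2, -2.5]
opening: 0.0097
gripper_force: 30.0
```

Request:
carry_out(
  rows=[
    [0,0,0.0012,0,0,0],
    [0,0,0.0024,0,0,0],
    [0,0,0.0036,0,0,0],
    [0,0,0.0048,0,0,0],
    [0,0,0.006,0,0,0],
    [0,0,0.0072,0,0,0],
    [0,0,0.0085,0,0,0],
    [0,0,0.01,0,0,0],
    [0,0,0.0115,0,0,0],
    [0,0,0.013,0,0,0],
    [0,0,0.0145,0,0,0],
    [0,0,0.0145,0,0,0],
  ],
)

```text
time: 23.22
tool_pos: [0.6102, 0.1865, 0.2534]
tcp_rot: [-180.0, 0.0, 90.4]
force: [-0.1, 0.6, -3.1]
opening: 0.0096
gripper_force: 30.0
```

```bash
python3 meas.py s7 | grep -v "   y"; python3 to.py .611 .19 .231 90.4
```

```text
t 23.22 tcp [0.6102 0.1865 0.2534] F [-0.13  0.56 -3.14] grip 29.994168179109693
scene L collar 185 y [0.1932 0.2095] z med 0.1804 zmax 0.2562
scene R collar 43 y [-0.1025 -0.0898] z med 0.1923 zmax 0.2021
top R collar 28 y [-0.1064 -0.0888] z med 0.1926 zmax 0.1996
t 23.32 pos [0.6103 0.1865 0.2536] [-1.7998e+02  1.0000e-02  9.0400e+01] F [-0.98 -0.39 -2.34] open 0.0095 q [ -5.  42. -31.  86.  24.  59. -41.]
shift [0.0035 0.0008 0.0226] turn [-0.  0.  0.] len 0.023
```

Request:
carry_out(
  rows=[
    [0,0,0.0012,0,0,0],
    [0,0,0.0024,0,0,0],
    [0,0,0.0036,0,0,0],
    [0,0,0.005,0,0,0],
    [0,0,0.0065,0,0,0],
    [0.0005,0,0.008,0,0,0],
    [0.001,0,0.0095,0,0,0],
    [0.0015,0,0.011,0,0,0],
    [0.002,0,0.0125,0,0,0],
    [0.0025,0,0.014,0,0,0],
    [0.003,0,0.0155,0,0,0],
    [0.003,0,0.0155,0,0,0],
  ],
)

```text
time: 24.32
tool_pos: [0.6102, 0.189, 0.2378]
tcp_rot: [-180.0, 0.1, 90.4]
force: [-1.3, -1.8, -1.0]
opening: 0.0098
gripper_force: 30.0
```

Request:
carry_out(
  rows=[
    [0,0,0.001,0,0,0],
    [0,0,0.002,0,0,0],
    [0,0,0.003,0,0,0],
    [0.0005,0,0.004,0,0,0],
    [0.001,0,0.005,0,0,0],
    [0.0015,0,0.0055,0,0,0],
    [0.002,0,0.0055,0,0,0],
    [0.002,0,0.0055,0,0,0],
  ],
)

```text
time: 24.98
tool_pos: [0.6103, 0.1918, 0.2327]
tcp_rot: [-180.0, -0.0, 90.4]
force: [-1.9, -1.7, 0.0]
opening: 0.0098
gripper_force: 30.0
```

```bash
python3 meas.py s8 | grep -v "   y"; python3 to.py .611 .193 .233 90.4
```

```text
t 24.98 tcp [0.6103 0.1918 0.2327] F [-1.92 -1.65  0.02] grip 29.999482515268028
scene L collar 91 y [0.1939 0.211 ] z med 0.2124 zmax 0.2361
scene R collar 54 y [-0.103  -0.0886] z med 0.2132 zmax 0.222
top R collar 33 y [-0.1066 -0.0909] z med 0.2135 zmax 0.2215
t 25.08 pos [0.6103 0.1918 0.2327] [ 1.800e+02 -1.000e-02  9.041e+01] F [-1.71 -2.41 -0.11] open 0.0096 q [ -5.  43. -31.  87.  25.  57. -43.]
shift [ 0.0012  0.0007 -0.0003] turn [ 0. -0.  0.] len 0.001
```

Request:
carry_out(
  rows=[
    [0.0004,0,0,0,0,0],
    [0.0008,0,0,0,0,0],
    [0.0012,0,0,0,0,0],
    [0.0012,0,0,0,0,0],
    [0.0012,0,0,0,0,0],
  ],
)

```text
time: 25.5
tool_pos: [0.6104, 0.1928, 0.2328]
tcp_rot: [180.0, -0.0, 90.4]
force: [-1.8, -1.8, -0.0]
opening: 0.0096
gripper_force: 30.0
```

Request:
carry_out(
  rows=[
    [0.0004,0,0,0,0,0],
    [0.0008,0,0,0,0,0],
    [0.0012,0,0,0,0,0],
    [0.0012,0,0,0,0,0],
    [0.0012,0,0,0,0,0],
  ],
)

```text
time: 25.92
tool_pos: [0.6104, 0.1941, 0.2328]
tcp_rot: [180.0, -0.0, 90.4]
force: [-1.2, -2.0, 0.1]
opening: 0.0096
gripper_force: 30.0
```

Request:
carry_out(
  rows=[
    [0.0004,0,0,0,0,0],
    [0.0008,0,0,0,0,0],
    [0.0012,0,0,0,0,0],
    [0.0012,0,0,0,0,0],
    [0.0012,0,0,0,0,0],
  ],
)

```text
time: 26.33
tool_pos: [0.6103, 0.195, 0.2327]
tcp_rot: [-180.0, 0.0, 90.4]
force: [-1.7, -2.7, 0.4]
opening: 0.0097
gripper_force: 30.0
```

Request:
carry_out(
  rows=[
    [0.0004,0,0,0,0,0],
    [0.0008,0,0,0,0,0],
    [0.0012,0,0,0,0,0],
    [0.0012,0,0,0,0,0],
    [0.0012,0,0,0,0,0],
  ],
)

```text
time: 26.75
tool_pos: [0.6103, 0.195, 0.2324]
tcp_rot: [-180.0, 0.1, 90.4]
force: [-2.1, -5.1, -0.4]
opening: 0.0093
gripper_force: 30.0
```

Request:
carry_out(
  rows=[
    [0.0004,0,0,0,0,0],
    [0.0008,0,0,0,0,0],
    [0.001,0,0,0,0,0],
    [0.001,0,0,0,0,0],
    [0.001,0,0,0,0,0],
  ],
)

```text
time: 27.17
tool_pos: [0.6103, 0.1951, 0.2322]
tcp_rot: [-180.0, 0.2, 90.3]
force: [-1.4, -5.9, 0.4]
opening: 0.0098
gripper_force: 30.0
```

Request:
carry_out(
  rows=[
    [-0.0007,0,0,0,0,0],
    [-0.0014,0,0,0,0,0],
    [-0.0014,0,0,0,0,0],
  ],
)

```text
time: 27.42
tool_pos: [0.6103, 0.195, 0.2325]
tcp_rot: [-180.0, 0.1, 90.4]
force: [-0.3, -5.0, -0.1]
opening: 0.0098
gripper_force: 30.0
```

Request:
carry_out(
  rows=[
    [0,0,0,0,0,0],
    [0,0,0,0,0,0],
    [0,0,0,0,0,0],
    [0,0,0,0,0,0],
    [0,0,0,0,0,0],
    [0,0,0,0,0,0],
    [0,0,0,0,0,0],
    [0,0,0,0,0,0],
    [0,0,0,0,0,0],
    [0,0,0,0,0,0],
  ],
  gripper=0.4,
)

```text
time: 28.25
tool_pos: [0.6103, 0.1959, 0.2327]
tcp_rot: [180.0, 0.0, 90.4]
force: [1.5, 0.0, -0.5]
opening: 0.0525
gripper_force: 0.0
```

Request:
carry_out(
  rows=[
    [0,0,-0.008,0,0,0],
    [0,0,-0.025,0,0,0],
    [0,0,-0.05,0,0,0],
    [0,0,-0.08,0,0,0],
    [0,-0.005,-0.1,0,0,0],
    [0,-0.03,-0.11,0,0,0],
    [0,-0.06,-0.11,0,0,0],
    [0,-0.1,-0.11,0,0,0],
    [0,-0.14,-0.11,0,0,0],
    [0,-0.16,-0.11,0,0,0],
    [0,-0.16,-0.11,0,0,0],
  ],
)

```text
time: 29.17
tool_pos: [0.4457, 0.1952, 0.3439]
tcp_rot: [-180.0, 0.1, 90.7]
force: [-1.3, -0.5, -0.1]
opening: 0.0529
gripper_force: 0.0
```

```bash
python3 meas.py s9; python3 - <<'E'
from h import *
for n in("scene","top"):
    im,d=ctrl.get_image(n);W=cloud(n,im,d);h=cv2.cvtColor(im,cv2.COLOR_RGB2HSV)
    P=W[(h[...,1]<60)&(h[...,2]>45)&(d>0)];P=P[(abs(P[:,0]-.611)<.03)]
    for l,yc in(("L",.195),("R",-.095)):
        Q=P[(abs(P[:,1]-yc)<.022)&(P[:,2]>.262)&(P[:,2]<.285)]
        print(n,l,len(Q),cv2.minAreaRect(Q[:,:2].astype(np.float32)*1000) if len(Q)>4 else "",np.median(Q[:,2]) if len(Q) else "")
E
```

```text
t 29.17 tcp [0.4457 0.1952 0.3439] F [-1.3  -0.52 -0.08] grip 0.0
scene L collar 92 y [0.1943 0.2109] z med 0.2112 zmax 0.221
   y 0.155 ztop 0.2145
   y 0.165 ztop 0.2137
   y 0.175 ztop 0.2139
   y 0.185 ztop 0.2469
   y 0.195 ztop 0.25
   y 0.205 ztop 0.2528
scene R collar 62 y [-0.1024 -0.0893] z med 0.2132 zmax 0.2211
   y -0.105 ztop 0.2508
   y -0.095 ztop 0.257
   y -0.085 ztop 0.2545
   y -0.075 ztop 0.254
   y -0.065 ztop 0.215
   y -0.055 ztop 0.215
   y -0.045 ztop 0.215
top L collar 31 y [0.1939 0.2068] z med 0.2141 zmax 0.2209
   y 0.155 ztop 0.2149
   y 0.165 ztop 0.2157
   y 0.175 ztop 0.2157
   y 0.185 ztop 0.2543
   y 0.195 ztop 0.2578
   y 0.205 ztop 0.2573
top R collar 35 y [-0.1065 -0.0896] z med 0.2125 zmax 0.2221
   y -0.105 ztop 0.2397
   y -0.095 ztop 0.248
   y -0.085 ztop 0.2471
   y -0.075 ztop 0.2157
   y -0.065 ztop 0.2172
   y -0.055 ztop 0.2164
   y -0.045 ztop 0.2167
scene L 123 ((613.6319580078125, 198.0990753173828), (24.919769287109375, 11.3872652053833), 88.46829223632812) 0.2690695191277718
scene R 86 ((608.9990844726562, -89.99430847167969), (11.51740837097168, 25.97170066833496), 2.654956817626953) 0.2692257991321596
top L 75 ((612.8850708007812, 194.47647094726562), (10.51056957244873, 23.617937088012695), 1.6659400463104248) 0.27016760239563886
top R 67 ((608.60888671875, -94.12271881103516), (23.182228088378906, 9.753691673278809), 87.79442596435547) 0.2712139837142815
```

View pics/s9.png

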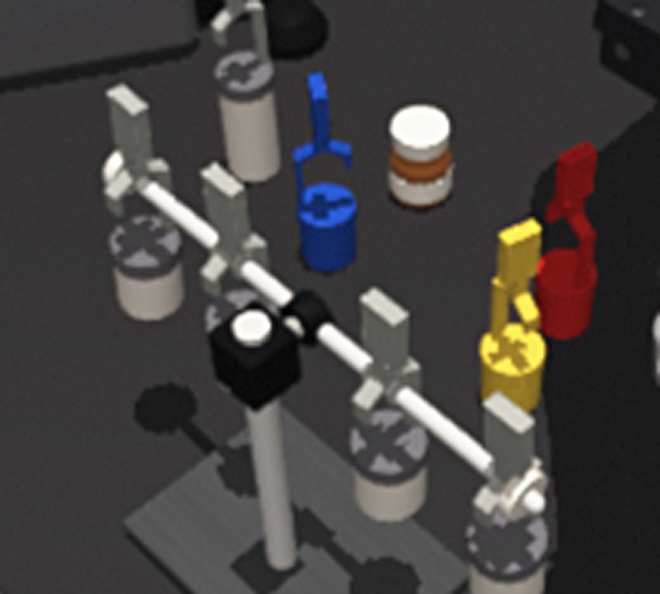

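Both jars hang at the collars: left at (505,500), right at (130,190). The bar is level, and the measured hook span is about 288.5 mm against a nominal 290 mm. I'll let it settle, recheck that it's at rest, then hand in.

Request:
carry_out(
  rows=[
    [0,0,0,0,0,0],
    [0,0,0,0,0,0],
    [0,0,0,0,0,0],
    [0,0,0,0,0,0],
    [0,0,0,0,0,0],
    [0,0,0,0,0,0],
    [0,0,0,0,0,0],
    [0,0,0,0,0,0],
    [0,0,0,0,0,0],
    [0,0,0,0,0,0],
    [0,0,0,0,0,0],
    [0,0,0,0,0,0],
  ],
)

```text
time: 30.37
tool_pos: [0.4503, 0.1948, 0.3427]
tcp_rot: [180.0, 0.0, 90.4]
force: [0.4, -0.0, -1.0]
opening: 0.0528
gripper_force: 0.0
```

```bash
python3 meas.py s10 | grep collar; python3 -c "
from workcell import ctrl
print(ctrl.close_job())"
```

```text
scene L collar 94 y [0.1942 0.2107] z med 0.2114 zmax 0.2205
scene R collar 61 y [-0.1031 -0.0891] z med 0.2129 zmax 0.2238
top L collar 31 y [0.1931 0.2066] z med 0.2143 zmax 0.2217
top R collar 33 y [-0.1065 -0.0903] z med 0.2126 zmax 0.2206
the job is handed in; nothing more can be done
None
```

Both small jars hang against their end collars, jar_a on the left and jar_b on the right; by camera the bar is level and at rest, and I handed the job in at about 30 s (no verdict was returned).

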